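Free the guide shoe of the cardboard strip cutter with the forked tool

ROBOT

A 6-joint arm with a two-finger parallel gripper is mounted at the origin on the work surface. World frame = base frame: x ahead of the robot, y to its left, z up, the work surface at z = 0. Lengths are in mm, angles in rad, forces in N, time in s.
With the tool pointing down it reaches from about 350 to 950 mm from the base axis. Payload 17.4 kg.
Tool frame: the origin (TCP) lies midway between the tips of the shut fingers; the grasp point (between the pads) lies 19 mm behind it (env.pinch_z is the distance from the TCP to the grasp point, in mm); z points along the fingers, y is the line along which they close (so a half turn about z gives the same grasp; the last joint's range is limited). The gripper opens to 93 mm and grips with 3 to 60 N. Pads are 15 mm wide; open, the fingers measure 128 mm over their backs; the gripper's body (75 mm by 188 mm) begins 65 mm behind the grasp point.
Start: joints at [-1.271, 0.116, 1.442, -0, 1.584, -0.038], TCP at [223.694, -636.862, 193.446] pointing down, gripper open.
Joint ranges: [-2.83, 2.83], [-0.83, 2.19], [0.07, 2.5], [-1.14, 4.28], [0.01, 3], [-2.97, 2.97]. Speed limits (rad/s): [1.89, 1.89, 2.22, 3.14, 3.14, 3.14].

INTERFACE

Orientations are given as a unit quaternion [x, y, z, w].
In Python, from station import env, imaging, workorder gives the robot as it stands.
- The arm moves only by the tool apply_moves, never from a script. Its argument "increments" is one flat list of numbers, 6 for each row, row after row: the shift along the world's x, y, z in mm, then the turn, a rotation vector about the world's x, y, z in rad. In form: [tx, ty, tz, ax, ay, az, tx, ty, tz, ax, ay, az, ...]. A call has 1 to 20 rows; each row shifts and turns the commanded pose from where the row before left it; what a row does not reach is not made up. A row lasts 1/12 s, in which the tool goes at most 41.7 mm and 7.16 degrees, less where a joint would pass 70% of its speed; a pose out of reach is approached as far as the arm can. A call with a gripper value outside its range is refused whole. "claw" is the gripper's target within -1 to 1 (shut at 1, half-way at 0, fully open at -1), set as the call begins (left out, the last holds). The fingers move at their own pace and stop on an object; "force" is the grip in N (left out, the last holds). Time passes only in rows, so rows that do not move let the fingers close. It gives the time, the measured TCP pose, the force, the opening and the grip force at its end, in the units of the state.
- env.sense(): the state, without advancing time (a new reading comes with each control period).
- imaging.camera(name): name is "scene" or "top" or "wrist"; returns a dict with "frame" (480x640x3 uint8, blue, green, red), "fx", "fy", "cx", "cy" (pixels), "rvec" (rotation vector, rad) and "tvec" (3), from world to camera coordinates, as OpenCV has them. Camera axes: x right, y down, z forward; pixel columns grow to the right and rows downward; lengths in mm; the calibration is good to about 2 mm. A picture is of the moment at which its call begins. There is no depth.
- workorder.close_job(): hands the job in; it is judged then, once.
The state is a dict: "clock": time; "qpos": joint angles; "dq": joint speeds; "joint_efforts": joint torques, N m; "ee_pos": TCP position; "tcp_rot": TCP orientation; "ft_force": force on the tool from outside, world axes, zero at the start; "moment": the same for the moment, N m; "opening": finger opening in mm; "grasp_force": force on a finger pad.
Only numpy, scipy, OpenCV 4.12 (cv2) and the standard library are available. Lean on these libraries where they do the work, as an engineer would, in place of code of your own. Each camera call takes 0.05 s, during which the arm holds its last target. There are 200 camera calls.

TASK

Take the guide shoe off the strip cutter: with the forked tool over the spring bar, push the bar's collar back gently, away from the shoe, until the shoe springs up, never forcing the bar, the cutter or the shoe and never touching the bar with the gripper itself. Hang the tool back upright in its stand, then lift the shoe out and set it down gently, upright, in the low cardboard tray. Leave the other things on the table where they are.

Things in the scene. Friction and masses are not known exactly. Their poses are not given: they have to be found in the camera images.
- cutter: Strip cutter, fixed (place and yaw vary): grey base 110 mm (x) by 215 mm (y), 15 mm thick. Origin on its underside below the shoe's pocket, z up. The spring bar runs along its y at x = 0, 43.5 mm above the table, through an inner post (y 24 to 32 mm) and an outer post (y 92 to 104 mm), both 30 mm wide in x, 58 mm high. Cutting head at y -50 to -90 mm, up to 70 mm high.
- bar: Spring bar: steel rod 6 mm thick, then a coil spring to the outer post. Origin at a fixed point of the rod, on its axis, at rest at y = 40 mm in the cutter's frame; axes as the cutter's. A set collar (20 mm across, 6 mm thick) is clamped on it, its face to the shoe anywhere from y = 42 to 62 mm, not measured. Pushed to +y it resists with 4 N at first to 8 N, plus up to 3 N friction; let go, it returns.
- bare_rod (a point): Point on the rod's axis, y = 37 mm in the cutter's frame: middle of the rod length that is always bare, 10 mm from the inner post to the nearest place of the collar; there the fork goes over it from above. The bar moves about 8 mm to a hard stop; the tip leaves the shoe's eye only 1 to 2 mm before, so feel for the stop; over 20 N from the tool damages it. Below the axis 28 mm are free.
- shoe: Aluminium guide shoe, 120 g, held in the pocket by the bar: block 40 mm (x) by 30 mm (y -18 to 12) by 40 mm high, lug at +y (y 12 to 20, z 15 to 35 mm, 20 mm wide) whose 9 mm eye takes the rod's tip. Origin on its underside, 20 mm above the table when held, over the cutter's origin, axes as the cutter's. Freed, a spring plate lifts it 18 mm (top then 106 mm above the table), it stays up; the bar then returns under the lug.
- rib (a point): Grip point on the shoe: middle of the rib on its top, 14 mm thick (shoe x), 30 mm long (shoe y), from 40 to 68 mm above the shoe's underside; this point is 56 mm above the underside and 3 mm to -y of the origin. Draw the freed shoe straight up by 30 mm or more.
- pocket (a point): Middle of the mouth of the shoe's pocket: dark steel walls, top 58 mm above the table, outside 59 mm in x, with about 1.5 mm of play around the shoe, open upwards.
- fork: Forked tool, 130 g. Origin midway between the tine tips, at their level; z up the tool. Steel blade 25 mm wide (tool x), 5 mm thick (tool y); slot 9 mm wide from z 7 to 26 mm, flared mouth 18 mm wide below. Rest flange 40 by 22 mm at z 42 to 48 mm. A half turn makes no difference. To straddle the bar, tool x lies along the cutter's x with the rod 10 to 20 mm above the tips.
- handle (a point): Grip point on the tool's axis in its wooden handle (20 by 20 mm square, sides along tool x and y, from 48 to 112 mm above the tine tips); this point is 74 mm above the tips.
- stand: Wooden stand, fixed (place and yaw vary), 64 mm (x) by 45 mm (y), 48 mm high, pocket 32 mm (x) by 11 mm (y), 43 mm deep in the middle of its top. Origin at the centre of the underside. The tool hangs upright in it, flange on the stand's top, tool x along the stand's x, tine tips 6 mm above the table.
- tray: Low cardboard tray, fixed (place and yaw vary; tray and stand may have changed sides), 130 mm (x) by 110 mm (y), 30 mm high, walls and floor 5 mm thick. Origin at the centre of the underside.
- tin_a: Bystander: tin 72 mm in diameter, 36 mm high, origin at its base.
- tin_b: Bystander: tin 80 mm in diameter, 45 mm high, origin at its base.
- tin_c: Bystander: tin 72 mm in diameter, 36 mm high, origin at its base.
- twine: Bystander: upright twine cone 70 mm in diameter, 85 mm high, origin at its base.
- glue: Bystander: white bottle 50 mm in diameter, 130 mm high, origin at its base.
- mug: Bystander: white mug 80 mm in diameter, 90 mm high, origin at its base.

How it is judged (in metres and radians):
On the way, in this order (a step that is already met when the one before it is completed fails the run):
1. the tool presses the spring bar back by more than 5 mm (y of bar in the frame of cutter above 0.045 m and contact force between fork and bar above 2 N), for 0.05 s.
2. the shoe has sprung up at least 12 mm and the bar is let go (z of shoe in the frame of cutter above 0.032 m and y of bar in the frame of cutter below 0.0425 m and contact force between fork and bar below 0.3 N), for 0.2 s.
3. the tool hangs in its stand while the shoe still waits in the cutter (horizontal distance between fork and stand below 0.008 m and z of fork in the frame of stand below 0.009 m and horizontal distance between shoe and cutter below 0.006 m and contact force between the fingers and fork below 0.3 N), for 0.1 s.
At the end, for the whole second after the job is handed in: The shoe stands still and upright (0.1 rad) on the tray floor (origin within 55 mm of its centre, under 9 mm above its underside); the tool hangs still and upright in the stand (within 8 mm of centre, flange within 3 mm of the top); the bar is back within 1.5 mm (horizontal distance between shoe and tray below 0.055 m and z of shoe in the frame of tray below 0.009 m and angle between each of shoe, fork's own z axis and vertical below 0.1 rad and linear speed of each of shoe, fork below 0.02 m/s and horizontal distance between fork and stand below 0.008 m and z of fork in the frame of stand below 0.009 m and y of bar in the frame of cutter below 0.0415 m); the robot touches nothing.
It fails at once if the tool presses on the cutter or its bar with more than 20 N (contact force between fork and cutter above 20 N).
It fails at once if the gripper or arm touches the spring bar (contact force between any of the fingers, the arm and bar above 0.5 N).
It fails at once if the shoe is wrenched against the bar with more than 20 N (contact force between shoe and bar above 20 N).
It fails at once if the shoe is pressed into the tray with more than 100 N, or dropped (faster than 0.5 m/s out of the fingers) (contact force between shoe and tray above 100 N or (linear speed of shoe above 0.5 m/s and contact force between the fingers and shoe below 0.05 N)).
It fails at once if a bystander is moved by more than 25 mm (distance of any of tin_a, tin_b, tin_c, twine, glue, mug from where it was at the start of the episode above 0.025 m).
It also fails if it takes over 72 s, if anything falls off the work surface, if the arm or the gripper's body presses on something with over 40 N, if the wrist force passes 120 N, or if a joint passes its speed limit or range.

## Working session

There is one attempt and no reset: what is moved stays moved. The work goes in short steps, Python scripts to look and compute and a tool call to move; the robot and the scene stay as the last step left them, time stands still between calls to the robot, and variables do not carry over. Pictures are saved under pics/ and viewed, at most 10 in all, crops included, and the job is handed in when it is done.

Besides the shell and the picture viewer there is one more tool, called after "Request:" in YAML: its name, and indented under it one key for each argument. apply_moves: Moves the arm, as the interface text tells. Its arguments: {"type":"object","properties":{"increments":{"type":"array"},"claw":{"type":"number"},"force":{"type":"number"}},"required":["increments"]}

```bash
ls; mkdir -p pics
python3 - <<'E'
from station import env, imaging, workorder
import cv2,numpy as np
s=env.sense();print(s, env.pinch_z)
for n in("scene","top"):
    c=imaging.camera(n);cv2.imwrite(f"pics/{n}0.png",c["frame"])
    import pickle;pickle.dump(c,open(f"{n}0.pkl","wb"))
    R=cv2.Rodrigues(np.array(c["rvec"]))[0];print(n,c["fx"],c["fy"],c["cx"],c["cy"],(-R.T@np.array(c["tvec"]).ravel()).round(1),R.round(3).tolist())
E
```

```text
pics
{'clock': 0.0, 'qpos': array([-1.27079058e+00,  1.16507148e-01,  1.44230088e+00,  2.22291297e-05,
        1.58394933e+00, -3.77768013e-02]), 'dq': array([ 0.00069569,  0.0010879 ,  0.00040824,  0.00073871,  0.0006471 ,
       -0.0004514 ]), 'joint_efforts': array([ 6.23962973e-03, -7.21248293e+01, -6.22607446e+01,  7.83291506e-02,
        2.36841902e-02, -9.47209492e-05]), 'ee_pos': array([ 223.63712452, -636.63176898,  192.6687989 ]), 'tcp_rot': array([ 9.85771548e-01,  1.68089609e-01, -6.51180359e-05, -5.78807602e-04]), 'ft_force': array([-0.3999745 ,  0.04002897, -0.19491769]), 'moment': array([ 0.05466024,  0.04071397, -0.01260504]), 'grasp_force': 0.0, 'opening': 92.8953968961054} 18.8
scene 560.7145218890043 560.7145218890043 315.33350174019193 244.1598780938663 [1286.6  351.4  616.2] [[-0.469, 0.883, 0.004], [0.489, 0.263, -0.832], [-0.736, -0.388, -0.555]]
top 455.49307710547095 455.49307710547095 328.26801171164294 246.05666163642277 [403.8 -15.4 805.3] [[-0.009, -1.0, -0.019], [-0.981, 0.013, -0.195], [0.195, 0.017, -0.981]]
```

View pics/top0.png

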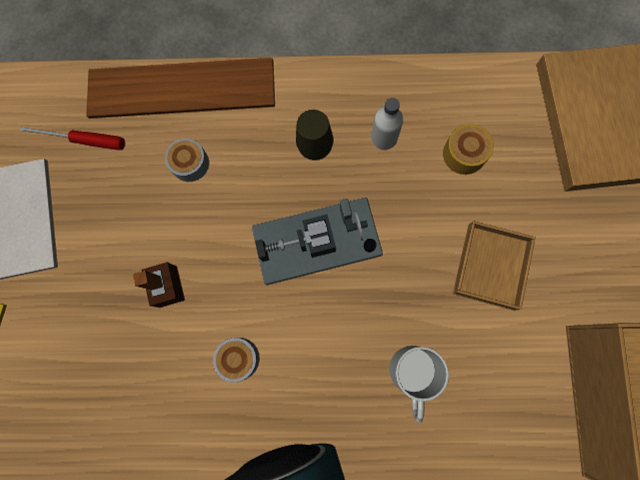

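View pics/scene0.png

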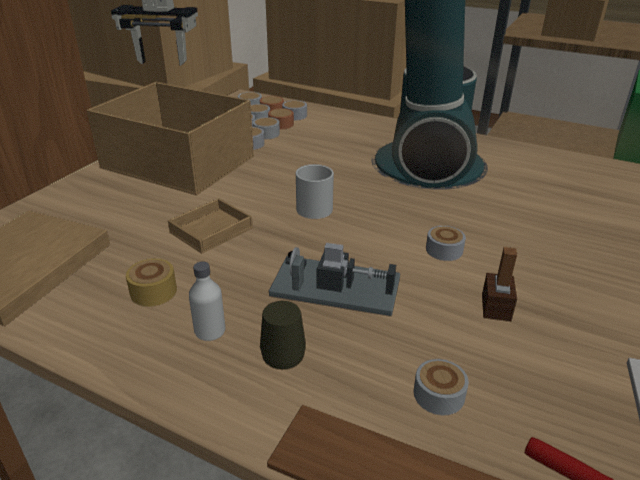

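The top view shows the cutter, with base corners at about (252,226), (367,198), (382,255) and (266,283) and the outer post on the left. The stand and tool are at about (162,284), and the tray corners are (472,221), (535,237), (520,308) and (455,293). The scene view agrees: cutter at (335,280), stand at (499,297), tool handle at (507,265).

```bash
cat > h.py <<'E'
import cv2,numpy as np,pickle
from scipy.spatial.transform import Rotation as Ro
def cam(c):
    R=cv2.Rodrigues(np.array(c["rvec"],float))[0];t=np.array(c["tvec"],float).ravel()
    return R,t,-R.T@t
def ray(c,p):
    R,t,o=cam(c);d=R.T@np.array([(p[0]-c["cx"])/c["fx"],(p[1]-c["cy"])/c["fy"],1]);return o,d/np.linalg.norm(d)
def plane(c,p,z):
    o,d=ray(c,p);return o+d*(z-o[2])/d[2]
def tri(obs):
    A=np.zeros((3,3));b=np.zeros(3)
    rs=[ray(c,p) for c,p in obs]
    for o,d in rs:
        M=np.eye(3)-np.outer(d,d);A+=M;b+=M@o
    X=np.linalg.solve(A,b);return X,[float(np.linalg.norm(np.cross(X-o,d))) for o,d in rs]
def proj(c,X):
    R,t,o=cam(c);q=R@np.array(X,float)+t;return np.array([c["fx"]*q[0]/q[2]+c["cx"],c["fy"]*q[1]/q[2]+c["cy"]])
def snap(n,name):
    from station import imaging
    c=imaging.camera(n);pickle.dump(c,open(name+".pkl","wb"));cv2.imwrite(f"pics/{name}.png",c["frame"]);return c
def load(name): return pickle.load(open(name+".pkl","rb"))
E
python3 - <<'E'
from h import *
t=load("top0");s=load("scene0")
f=t["frame"].astype(int);hsv=cv2.cvtColor(t["frame"],cv2.COLOR_BGR2HSV)
def comp(m,box,name):
    x0,y0,x1,y1=box;mm=np.zeros(m.shape,np.uint8);mm[y0:y1,x0:x1]=m[y0:y1,x0:x1]
    cs=cv2.findContours(mm,cv2.RETR_EXTERNAL,cv2.CHAIN_APPROX_NONE)[0];c=max(cs,key=cv2.contourArea)
    r=cv2.minAreaRect(c);print(name,cv2.contourArea(c),r);return cv2.boxPoints(r),c
sat=hsv[...,1]
b,_=comp(((sat<90)*255).astype(np.uint8),(235,180,400,300),"cutter")
P=np.array([plane(t,p,15) for p in b]);print(P.round(1),P.mean(0).round(1),[np.linalg.norm(P[i]-P[i-1]).round(1) for i in range(4)])
tr=[(472,221),(535,237),(520,308),(455,293)]
P=np.array([plane(t,p,30) for p in tr]);print("tray",P.round(1).tolist(),P.mean(0).round(1),[np.linalg.norm(P[i]-P[i-1]).round(1) for i in range(4)])
print("tray scene", [plane(s,p,30).round(1).tolist() for p in [(169,225),(238,202),(252,217),(201,247)]])
print("stand",plane(t,(162,284),48).round(1), "handle", plane(t,(141,280),118).round(1), "scene handle top",plane(s,(509,249),118).round(1),plane(s,(499,287),48).round(1))
print("tri handle",tri([(t,(141,280)),(s,(509,249))]))
for n in [("tin_a",(186,157),36),("tin",(236,358),36),("mug",(420,368),90),("twine",(314,120),85),("glue",(391,104),130)]: print(n[0],plane(t,n[1],n[2]).round(0))
cv2.imwrite("pics/crop0.png",np.hstack([cv2.resize(t["frame"][190:290,240:400],None,fx=3,fy=3,interpolation=2),cv2.resize(t["frame"][250:320,125:195],(300,300),interpolation=2)]))
E
```

```text
cutter 7162.5 ((315.6258850097656, 238.87852478027344), (63.84263610839844, 121.75382232666016), 75.7627182006836)
[[604.9 140.1  15. ]
 [657.7 -72.7  15. ]
 [543.8 -97.3  15. ]
 [493.3 109.8  15. ]] [574.9  20.   15. ] [np.float64(115.6), np.float64(219.2), np.float64(116.6), np.float64(213.2)]
tray [[599.1, -253.5, 30.0], [569.1, -359.7, 30.0], [447.8, -322.9, 30.0], [474.1, -216.1, 30.0]] [ 522.5 -288.    30. ] [np.float64(130.5), np.float64(110.3), np.float64(126.8), np.float64(110.0)]
tray scene [[586.3, -345.5, 30.0], [444.8, -278.1, 30.0], [482.5, -217.9, 30.0], [618.9, -241.6, 30.0]]
stand [492.9 277.1  48. ] handle [491.1 282.8 118. ] scene handle top [492.7 280.  118. ] [502.2 279.3  48. ]
tri handle (array([491.50455689, 281.22231096, 118.02399191]), [1.4826938150312028, 1.482693815031208])
tin_a [724. 253.  36.]
tin [370. 151.  36.]
mug [ 356. -141.   90.]
twine [767.  19.  85.]
glue [ 769. -107.  130.]
```

Request:
apply_moves:
  increments: [0,0,35,0,0,0,0,0,35,0,0,0,5,15,30,0,0,0,14,28,0,0,0,0,14,28,0,0,0,0,14,28,0,0,0,0,14,28,0,0,0,0,14,28,0,0,0,0,14,28,0,0,0,0,14,28,0,0,0,0,14,28,0,0,0,0,14,28,0,0,0,0,14,28,0,0,0,0,14,28,0,0,0,0,14,28,0,0,0,0,14,28,0,0,0,0,14,28,0,0,0,0,14,28,0,0,0,0,2,30,0,0,0,0,2,30,0,0,0,0]
  claw: -1

```text
clock: 1.77
ee_pos: [442.8, -140.3, 292.9]
tcp_rot: [0.986, 0.168, -0.0, -0.0]
ft_force: [-0.4, 0.3, 0.7]
opening: 92.6
grasp_force: 0.0
```

Request:
apply_moves:
  increments: [2,30,0,0,0,0,2,30,0,0,0,0,2,30,0,0,0,0,2,30,0,0,0,0,2,30,0,0,0,0,2,30,0,0,0,0,2,30,0,0,0,0,2,30,0,0,0,0,2,25,0,0,0,0,0,0,0,0,0,0,0,0,0,0,0,0]

```text
clock: 2.68
ee_pos: [460.5, 124.0, 293.0]
tcp_rot: [0.986, 0.169, -0.0, 0.0]
ft_force: [0.2, 0.4, -0.4]
opening: 92.9
grasp_force: 0.0
```

Run:
```python
from h import *
from station import env
c=snap("wrist","w1");s=env.sense();print(s["clock"],s["ee_pos"],s["tcp_rot"])
R,t,o=cam(c);print(o.round(1),R.round(3).tolist(),c["fx"])
print("stand",proj(c,(492,280,48)),"rib",proj(c,(575,10,88)))
```

```text
2.7333 [460.57726126 123.16724061 293.18887788] [ 9.85685608e-01  1.68593591e-01 -2.66622232e-04  1.09416238e-04]
[531.  150.  484.6] [[0.334, -0.943, 0.001], [-0.907, -0.321, 0.271], [-0.255, -0.092, -0.962]] 417.36002124912966
stand [187.01967064 117.68520087] rib [481.98205666 130.41871909]
```

View pics/w1.png

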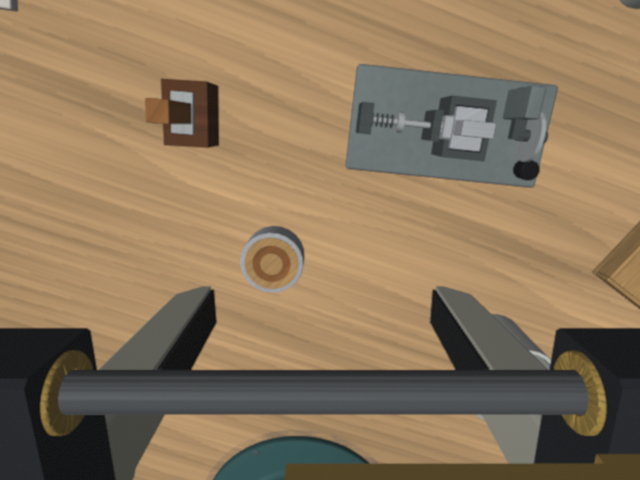

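The wrist view shows the stand top with corners at about (161,79), (207,81), (211,147) and (165,146). The tool's flange is at (182,113) and the handle end at (157,110). The cutter base has corners (358,65), (557,86), (535,186) and (347,168), with the collar at (400,122) and the outer post at (366,118).

Run:
```python
from h import *
from station import env
print(env.sense()["qpos"].round(3))
c=load("w1");t=load("top0");s=load("scene0")
def quad(img,box,mask):
    x0,y0,x1,y1=box;mm=np.zeros(mask.shape,np.uint8);mm[y0:y1,x0:x1]=mask[y0:y1,x0:x1]
    mm=cv2.morphologyEx(mm,cv2.MORPH_OPEN,np.ones((3,3)))
    k=max(cv2.findContours(mm,cv2.RETR_EXTERNAL,cv2.CHAIN_APPROX_NONE)[0],key=cv2.contourArea)
    return cv2.approxPolyDP(cv2.convexHull(k),4,True)[:,0]
hsv=cv2.cvtColor(c["frame"],cv2.COLOR_BGR2HSV)
q=quad(c,(320,40,590,215),((hsv[...,1]<70)*255).astype(np.uint8));print("w1 cutter quad",q.tolist())
P=np.array([plane(c,p,15) for p in q]);print(P.round(1).tolist())
hs=cv2.cvtColor(t["frame"],cv2.COLOR_BGR2HSV)
q=quad(t,(240,190,395,292),((hs[...,1]<90)*255).astype(np.uint8));print("top quad",q.tolist(),[plane(t,p,15).round(1).tolist() for p in q])
S=np.array([plane(c,p,48) for p in [(161,79),(207,81),(211,147),(165,146)]]);print("stand",S.round(1).tolist(),S.mean(0).round(1))
e=(S[0]-S[3]+S[1]-S[2]);print("stand x yaw deg",np.degrees(np.arctan2(e[1],e[0])))
for nm,pw,z in [("collar",(400,122),50),("outer post top",(363,118),58),("rib",(470,127),88)]: print(nm,plane(c,pw,z).round(1))
```

```text
[ 0.208 -0.327  1.691 -0.     1.778  1.44 ]
w1 cutter quad [[357, 66], [557, 86], [534, 185], [347, 168]]
[[598.6, 135.4, 15.0], [650.8, -71.1, 15.0], [548.7, -96.6, 15.0], [496.3, 108.5, 15.0]]
top quad [[366, 198], [381, 255], [265, 284], [253, 225], [343, 199]] [[648.3, -71.0, 15.0], [543.6, -94.7, 15.0], [494.7, 108.9, 15.0], [601.0, 132.4, 15.0], [647.0, -29.5, 15.0]]
stand [[518.8, 313.1, 48.0], [532.0, 270.2, 48.0], [472.3, 249.8, 48.0], [457.6, 294.2, 48.0]] [495.2 281.8  48. ]
stand x yaw deg 17.989205407434966
collar [559.2  77.5  50. ]
outer post top [550.1 114.4  58. ]
rib [574.1  21.7  88. ]
```

Request:
apply_moves:
  increments: [2,8,-2,0,0,0.119,2,8,-2,0,0,0.119,2,8,-2,0,0,0.119,2,8,-2,0,0,0.119,2,8,-2,0,0,0.119,2,8,-2,0,0,0.119,2,8,-2,0,0,0.119,2,8,-2,0,0,0.119,2,8,-2,0,0,0.119,2,8,-2,0,0,0.119,2,8,-2,0,0,0.119,2,8,-2,0,0,0.119,2,5,-2,0,0,0.119,0,0,0,0,0,0,0,0,0,0,0,0,0,0,0,0,0,0]

```text
clock: 4.07
ee_pos: [486.8, 223.3, 267.6]
tcp_rot: [0.59, 0.807, 0.0, 0.0]
ft_force: [-0.1, -0.3, -0.1]
opening: 92.7
grasp_force: 0.0
```

Run:
```python
from h import *
from station import env
c=snap("wrist","w2");s=env.sense();print(s["clock"],s["ee_pos"],s["tcp_rot"],s["ft_force"])
print("stand",proj(c,(495,281,48)),"handle top",proj(c,(493,281,118)))
```

```text
4.1167 [486.76795051 223.36858443 267.6761349 ] [5.89578545e-01 8.07711039e-01 7.12300144e-05 1.04977414e-04] [ 1.32357244  0.38784514 -0.85764939]
stand [349.15539704 149.62632798] handle top [352.18841959 154.03445307]
```

View pics/w2.png

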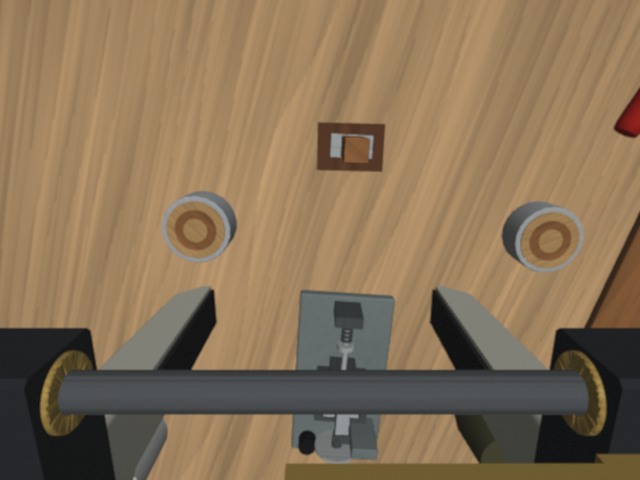

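The stand top is at (317–385, 122–172) and the handle top face is at (355,149). The closing line is almost parallel to the stand's x axis.

Run:
```python
from h import *
def big(mask,box):
    x0,y0,x1,y1=box;mm=np.zeros(mask.shape,np.uint8);mm[y0:y1,x0:x1]=mask[y0:y1,x0:x1]
    return max(cv2.findContours(mm,cv2.RETR_EXTERNAL,cv2.CHAIN_APPROX_NONE)[0],key=cv2.contourArea)
w1,w2,t=load("w1"),load("w2"),load("top0")
H={}
for n,c,box in (("w1",w1,(135,65,225,155)),("w2",w2,(310,115,392,180))):
    hsv=cv2.cvtColor(c["frame"],cv2.COLOR_BGR2HSV);x0,y0,x1,y1=box
    h,s,v=[hsv[...,i].astype(int) for i in range(3)]
    dark=((v<105)*255).astype(np.uint8)
    hand=((s>140)&(v>115)*1).astype(np.uint8)*255
    k=big(hand,box);r=cv2.minAreaRect(k);print(n,"handle top",r,cv2.contourArea(k));H[n]=(c,r[0])
    k=big(dark,box);hull=cv2.convexHull(k);r=cv2.minAreaRect(k);print(n,"stand",r, cv2.approxPolyDP(hull,3,True)[:,0].tolist())
    if n=="w2":
        P=np.array([plane(c,p,48) for p in cv2.boxPoints(r)]);print(P.round(1).tolist(),P.mean(0).round(1))
        for i in range(4): e=P[i]-P[i-1];print(np.linalg.norm(e).round(1),np.degrees(np.arctan2(e[1],e[0])).round(1))
        print(hsv[130:165:5,315:390:6,:].tolist()[3])
X,e=tri(list(H.values()));print("handle top tri",X.round(1),e)
print("w2 at118",plane(w2,H["w2"][1],118).round(1),"w1 at118",plane(w1,H["w1"][1],118).round(1))
# stand top corner triangulation by eye (w1 vs w2)
w2c=[(317,122),(385,124),(384,172),(318,170)] # order: L-top,R-top,R-bot,L-bot
w1c=[(165,146),(161,79),(207,81),(211,147)]
for a,b in zip(w1c,w2c): X,e=tri([(w1,a),(w2,b)]);print(X.round(1),round(e[0],1))
```

```text
w1 handle top ((156.5, 111.0), (24.0, 21.0), 90.0) 441.0
w1 stand ((190.0, 112.5), (67.0, 56.0), 90.0) [[162, 79], [217, 86], [217, 145], [165, 144]]
w2 handle top ((356.2610778808594, 149.5400390625), (22.65285873413086, 24.702651977539062), 3.012787342071533) 497.0
w2 stand ((350.4593811035156, 146.62399291992188), (66.079345703125, 46.71040344238281), 1.432096242904663) [[318, 124], [384, 125], [381, 170], [318, 169]]
[[470.9, 253.8, 48.0], [458.8, 295.9, 48.0], [519.0, 313.5, 48.0], [532.9, 271.9, 48.0]] [495.4 283.8  48. ]
64.6 -163.7
43.8 106.0
62.7 16.3
43.9 -71.5
[[16, 104, 165], [11, 137, 84], [10, 134, 84], [83, 7, 150], [83, 7, 152], [14, 143, 107], [13, 143, 121], [14, 144, 131], [14, 147, 132], [13, 49, 125], [11, 138, 83], [10, 137, 84], [16, 105, 161]]
handle top tri [494.9 285.2 116.6] [0.16950920190902777, 0.16950920190893287]
w2 at118 [495.  285.3 118. ] w1 at118 [494.9 284.6 118. ]
[457.3 295.8  43.9] 0.5
[519.3 313.6  47.4] 0.6
[533.1 270.6  48.7] 1.2
[471.8 252.1  39.2] 0.7
```

Request:
apply_moves:
  increments: [2.8,20.3,-20,0,0,-0.005,2.8,20.3,-20,0,0,-0.005,2.8,20.3,-20,0,0,-0.005,0,0,-25,0,0,0,0,0,-25,0,0,0,0,0,-25,0,0,0,0,0,-25,0,0,0,0,0,-20,0,0,0,0,0,-15,0,0,0,0,0,-10.5,0,0,0,0,0,0,0,0,0,0,0,0,0,0,0]

```text
clock: 5.12
ee_pos: [495.2, 284.8, 62.4]
tcp_rot: [0.594, 0.804, -0.0, 0.0]
ft_force: [-0.1, -0.3, 0.3]
opening: 93.1
grasp_force: 0.0
```

Run:
```python
from h import *
from station import env
c=snap("wrist","w3");s=env.sense();print(s["clock"],s["ee_pos"],s["tcp_rot"],s["ft_force"])
R=Ro.from_quat(s["tcp_rot"]).as_matrix();print(R.round(3).tolist())
```

```text
5.1667 [495.55468217 285.052921    63.03916898] [5.94311416e-01 8.04234822e-01 4.84415809e-04 2.41636978e-04] [ 0.56863795 -0.56429261  0.70334004]
[[-0.294, 0.956, 0.001], [0.956, 0.294, 0.0], [0.0, 0.001, -1.0]]
```

View pics/w3.png

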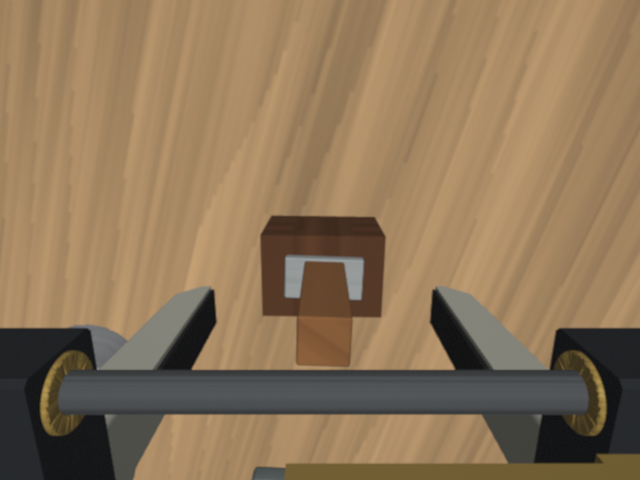

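The handle (centre column about 323) sits midway between the fingers, and the stand edges line up with the closing line. I'll grip here.

Request:
apply_moves:
  increments: [0,0,0,0,0,0,0,0,0,0,0,0,0,0,0,0,0,0,0,0,0,0,0,0,0,0,0,0,0,0,0,0,0,0,0,0,0,0,0,0,0,0,0,0,0,0,0,0,0,0,0,0,0,0,0,0,0,0,0,0]
  claw: 1
  force: 60

```text
clock: 6.0
ee_pos: [495.1, 285.0, 61.9]
tcp_rot: [0.594, 0.805, 0.0, 0.0]
ft_force: [-0.8, -0.1, 0.0]
opening: 30.9
grasp_force: 0.0
```

Request:
apply_moves:
  increments: [0,0,0,0,0,0,0,0,0,0,0,0,0,0,0,0,0,0,0,0,0,0,0,0]

```text
clock: 6.33
ee_pos: [495.1, 285.0, 61.9]
tcp_rot: [0.594, 0.805, -0.0, -0.0]
ft_force: [0.1, 0.2, -0.2]
opening: 19.4
grasp_force: 59.9
```

Request:
apply_moves:
  increments: [0,0,6,0,0,0,0,0,10,0,0,0,0,0,12,0,0,0,0,0,16,0,0,0,0,0,20,0,0,0,0,0,20,0,0,0,0,0,20,0,0,0,0,0,16,0,0,0]

```text
clock: 7.0
ee_pos: [495.3, 285.2, 185.2]
tcp_rot: [0.594, 0.805, 0.001, 0.0]
ft_force: [-0.6, 0.4, -1.2]
opening: 19.5
grasp_force: 59.9
```

Request:
apply_moves:
  increments: [4,-14,0,0,0,-0.005,7,-24,0,0,0,-0.005,7,-24,0,0,0,-0.005,7,-24,0,0,0,-0.005,7,-24,0,0,0,-0.005,7,-24,0,0,0,-0.005,7,-24,0,0,0,-0.005,7,-24,0,0,0,-0.005,7,-24,0,0,0,-0.005,7,-24,0,0,0,-0.005,7,-24,0,0,0,0,7,-24,0,0,0,0,5,-20,0,0,0,0,3,-7,0,0,0,0,0,0,0,0,0,0,0,0,0,0,0,0]

```text
clock: 8.33
ee_pos: [584.1, -19.6, 182.6]
tcp_rot: [0.614, 0.789, 0.0, 0.0]
ft_force: [-0.6, 0.5, -1.3]
opening: 19.7
grasp_force: 59.9
```

Run:
```python
from h import *
from station import env
c=snap("wrist","w4");s=env.sense();print(s["clock"],s["ee_pos"],s["tcp_rot"],s["ft_force"],s["opening"],s["grasp_force"])
f=c["frame"][60:340,170:470];cv2.imwrite("pics/w4c.png",cv2.resize(f,None,fx=2,fy=2,interpolation=cv2.INTER_CUBIC))
```

```text
8.3833 [584.00472836 -19.18952925 182.46503248] [6.13728438e-01 7.89517163e-01 2.23273369e-04 6.05463762e-05] [ 0.78269842 -0.23424719 -0.55167299] 19.629011913018793 59.91215407848358
```

View pics/w4c.png

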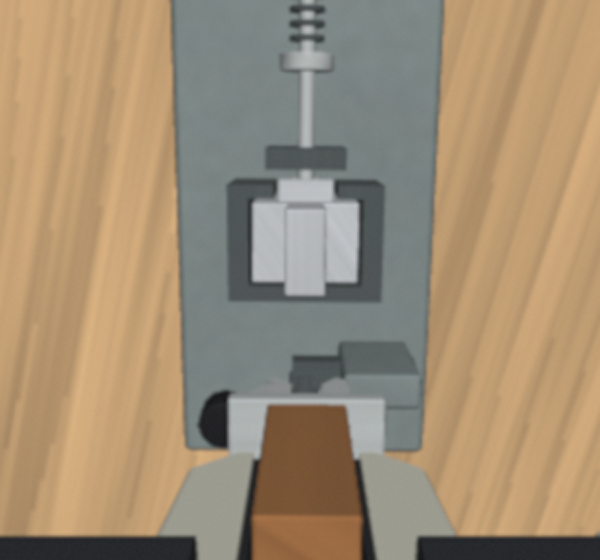

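The close view (full px = 170+u/2, 60+v/2) shows the rod centre at u≈306. The collar is at u 280–332, v 50–72, and the inner post at u 265–347, v 146–170. The pocket walls are u 228–384, v 180–300, and the rib is u 285–325, v 207–296. The base edges lie at u 174/442 at the top of the crop and 187/421 at v 448.

Run:
```python
from h import *
c=load("w4");F=lambda u,v:(170+u/2,60+v/2)
print("cam",cam(c)[2].round(1))
yaw=np.radians(14.2)
def pr(n,u,v,z): 
    P=plane(c,F(u,v),z);print(n,P.round(1));return P
L=[plane(c,F(*p),15) for p in [(173,5),(187,448)]];R_=[plane(c,F(*p),15) for p in [(442,5),(421,448)]]
for e in (L,R_): d=e[0]-e[1];print("edge yaw",np.degrees(np.arctan2(-d[0],d[1])).round(2))
print("base width",np.linalg.norm(L[1]-R_[1]).round(1))
a=pr("rod far",306.5,80,43.5);b=pr("rod near",306,140,43.5);d=a-b;print("rod yaw",np.degrees(np.arctan2(-d[0],d[1])))
pw=[pr("pocket",*p,58) for p in [(228,184),(383,184),(381,300),(229,300)]]
print("pocket w",np.linalg.norm(pw[0]-pw[1]),np.linalg.norm(pw[3]-pw[2]),"depth",np.linalg.norm(pw[0]-pw[3]))
ip=[pr("ipost",*p,58) for p in [(265,146),(347,146),(347,170),(265,170)]];print(np.linalg.norm(ip[0]-ip[1]),np.linalg.norm(ip[0]-ip[3]))
col=[pr("collar",*p,43.5) for p in [(280,61),(332,61)]];print(np.linalg.norm(col[0]-col[1]))
pr("collar near edge z53",306,72,50);pr("collar far top",306,50,53.5)
rb=[pr("rib",*p,88) for p in [(286,208),(324,208),(325,296),(285,296)]];print("rib w",np.linalg.norm(rb[2]-rb[3]),"len",np.linalg.norm(rb[0]-rb[3]),"mid",np.mean(rb,0).round(1))
# two-view check: inner post centre top & rib centre with w1/top
t=load("top0");w1=load("w1")
w1f=w1["frame"][80:180,340:560];cv2.imwrite("pics/w1c.png",cv2.resize(w1f,None,fx=3.5,fy=3.5,interpolation=2))
```

```text
cam [564.8  54.2 374.3]
edge yaw 13.71
edge yaw 13.85
base width 107.7
rod far [561.3  71.2  43.5]
rod near [566.5  50.1  43.5]
rod yaw 13.745700420044708
pocket [542.2  27.9  58. ]
pocket [598.  42.  58.]
pocket [ 6.091e+02 -4.000e-01  5.800e+01]
pocket [552.3 -14.7  58. ]
pocket w 57.51830002721451 58.57688896513417 depth 43.781286607771506
ipost [552.3  44.5  58. ]
ipost [581.5  51.9  58. ]
ipost [583.7  43.6  58. ]
ipost [554.3  36.2  58. ]
30.063921235495563 8.579480229907155
collar [550.   75.3  43.5]
collar [568.9  80.1  43.5]
19.417742165931436
collar near edge z53 [560.5  73.6  50. ]
collar far top [558.7  80.6  53.5]
rib [565.1  27.4  88. ]
rib [577.6  30.6  88. ]
rib [585.6   1.4  88. ]
rib [572.1  -2.   88. ]
rib w 13.934283385907966 len 30.259138512577177 mid [575.1  14.3  88. ]
```

View pics/w1c.png

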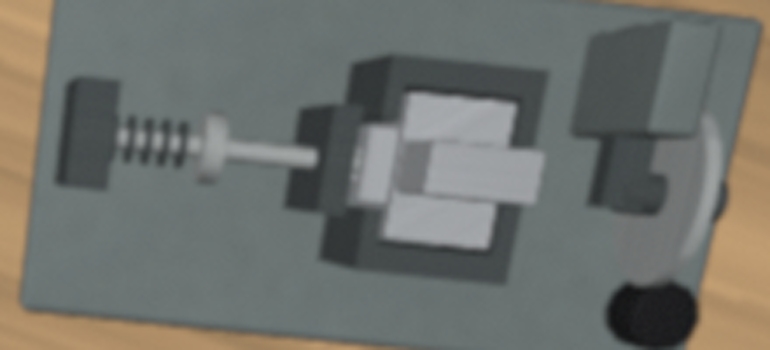

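In this crop of the first wrist view, the rib top is centred near (485,174) and the collar near (212,148). The inner post top is near (345,160).

Run:
```python
from h import *
w4=load("w4");w1=load("w1");F=lambda u,v:(170+u/2,60+v/2);G=lambda u,v:(340+u/3.5,80+v/3.5)
for n,a,b in [("rib top",(305,252),(485,174)),("collar",(306,61),(212,148)),("pocket -x-y? corner",(381,300),(548,70)),("pocket",(229,300),(505,284))]:
    X,e=tri([(w4,F(*a)),(w1,G(*b))]);print(n,X.round(1),round(e[0],2))
y=np.radians(13.75);ex=np.array([np.cos(y),np.sin(y)]);ey=np.array([-ex[1],ex[0]]);O=np.array([574.5,17.0])
T=np.array([584.1,-19.5])
for z in (168.6,174.6):
    P=[plane(w4,F(u,398),z) for u in (228,384)]
    for p in P: print("flange",z,p.round(1),"rel TCP",[(p[:2]-T)@ex,(p[:2]-T)@ey],"cutter x",(p[:2]-O)@ex)
print("TCP cutter",(T-O)@ex,(T-O)@ey,"target y45",O+45*ey)
P=[plane(w4,F(u,515),238.6-55.9+55.9) for u in (251,363)];print([ ((p[:2]-T)@ex,(p[:2]-T)@ey) for p in P])
```

```text
rib top [574.4  15.1  92.9] 0.47
collar [559.3  77.1  51. ] 0.25
pocket -x-y? corner [607.9   0.7  64.6] 0.21
pocket [552.1 -14.2  61.4] 0.36
flange 168.6 [562.1 -15.9 168.6] rel TCP [np.float64(-20.498411545858783), np.float64(8.746769908545522)] cutter x -19.849062745556772
flange 168.6 [601.3  -6.  168.6] rel TCP [np.float64(19.910148052075456), np.float64(9.067159249678959)] cutter x 20.559496852377475
flange 174.6 [562.2 -13.8 174.6] rel TCP [np.float64(-19.937640764607224), np.float64(10.714064434531666)] cutter x -19.28829196430521
flange 174.6 [600.2  -4.2 174.6] rel TCP [np.float64(19.292097168415722), np.float64(11.025107194141487)] cutter x 19.941445968717737
TCP cutter 0.6493488003020137 -37.73577011451531 target y45 [563.80413485  60.71039314]
[(np.float64(-10.232824987530167), np.float64(9.83299469726973)), (np.float64(9.705073303604994), np.float64(9.985984812293124))]
```

Request:
apply_moves:
  increments: [-4,16,0,0,0,-0.003,-4,16,0,0,0,-0.003,-4,16,0,0,0,-0.003,-4,16,0,0,0,0,-4,16.2,0,0,0,0,0,0,0,0,0,0,0,0,-12,0,0,0,0,0,-16,0,0,0,0,0,-16,0,0,0,0,0,-14,0,0,0,0,0,-8,0,0,0,0,0,0,0,0,0,0,0,0,0,0,0]

```text
clock: 9.47
ee_pos: [564.1, 60.1, 115.8]
tcp_rot: [0.617, 0.787, -0.0, -0.0]
ft_force: [-0.1, -0.9, -0.5]
opening: 19.4
grasp_force: 59.9
```

Run:
```python
from h import *
from station import env
c=snap("scene","s5");s=env.sense();print(s["clock"],s["ee_pos"],s["tcp_rot"],s["ft_force"])
y=np.radians(13.75);ex=np.array([np.cos(y),np.sin(y)]);ey=np.array([-ex[1],ex[0]]);d=s["ee_pos"][:2]-[574.5,17.0];print("cutter xy",d@ex,d@ey)
cv2.imwrite("pics/s5c.png",cv2.resize(c["frame"][200:330,250:430],None,fx=4.4,fy=4.4,interpolation=2))
```

```text
9.5167 [564.37512595  60.1244888  116.53305723] [6.17420598e-01 7.86633156e-01 1.86113107e-04 2.19475630e-04] [ 0.13150688 -0.63679139 -1.35157722]
cutter xy 0.4153664806252459 44.295169931530786
```

View pics/s5c.png

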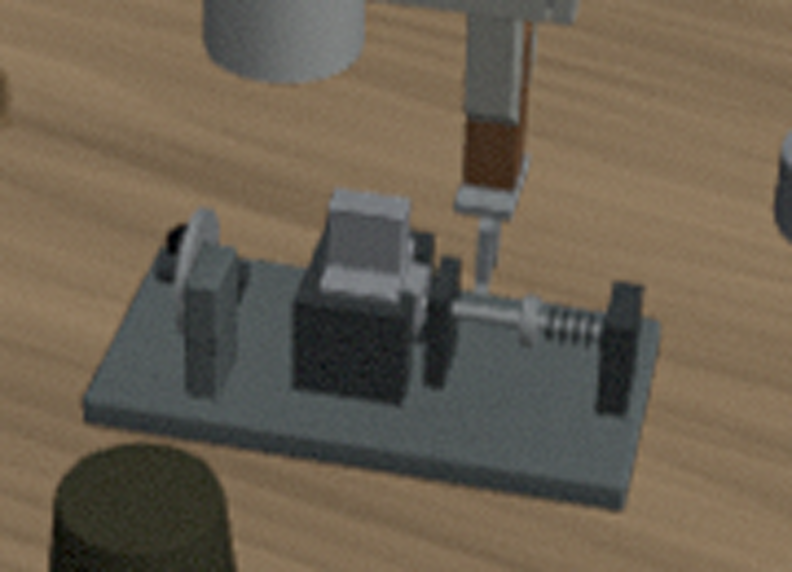

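The fork (blade at crop (487,265)) is above the rod, between the inner post (445) and the collar (530). I'll lower it slowly.

Request:
apply_moves:
  increments: [0,0,-5,0,0,0,0,0,-5,0,0,0,0,0,-5,0,0,0,0,0,-3,0,0,0,0,0,-2,0,0,0,0,0,-2,0,0,0,0,0,0,0,0,0]

```text
clock: 10.1
ee_pos: [563.9, 60.2, 93.5]
tcp_rot: [0.617, 0.787, -0.0, -0.0]
ft_force: [0.2, -0.9, -0.5]
opening: 19.7
grasp_force: 59.9
```

Request:
apply_moves:
  increments: [0,0,-2,0,0,0,0,0,-2,0,0,0,0,0,-2,0,0,0,0,0,0,0,0,0]

```text
clock: 10.43
ee_pos: [563.9, 60.2, 87.5]
tcp_rot: [0.617, 0.787, -0.0, -0.0]
ft_force: [0.7, 0.0, -0.9]
opening: 19.9
grasp_force: 59.9
```

Request:
apply_moves:
  increments: [0,0,-1.5,0,0,0,0,0,-1,0,0,0,-0.5,2,0,0,0,0,-0.5,2,0,0,0,0,-0.5,2,0,0,0,0,-0.4,1.7,0,0,0,0,0,0,0,0,0,0]

```text
clock: 11.02
ee_pos: [562.1, 68.4, 85.5]
tcp_rot: [0.617, 0.787, 0.0, 0.0]
ft_force: [0.3, 0.6, -1.3]
opening: 19.6
grasp_force: 59.9
```

Request:
apply_moves:
  increments: [-0.24,1,0,0,0,0,-0.24,1,0,0,0,0,0,0,0,0,0,0]

```text
clock: 11.27
ee_pos: [561.7, 70.1, 85.5]
tcp_rot: [0.617, 0.787, 0.0, -0.0]
ft_force: [0.9, 0.5, -1.2]
opening: 19.5
grasp_force: 59.9
```

Request:
apply_moves:
  increments: [-0.24,1,0,0,0,0,0,0,0,0,0,0]

```text
clock: 11.43
ee_pos: [561.4, 71.0, 85.4]
tcp_rot: [0.617, 0.787, 0.0, -0.0]
ft_force: [0.5, -0.4, -0.8]
opening: 20.0
grasp_force: 59.9
```

Request:
apply_moves:
  increments: [-0.24,1,0,0,0,0,0,0,0,0,0,0]

```text
clock: 11.6
ee_pos: [561.2, 72.0, 85.4]
tcp_rot: [0.617, 0.787, -0.0, -0.0]
ft_force: [0.2, 0.4, -1.0]
opening: 19.6
grasp_force: 59.9
```

Request:
apply_moves:
  increments: [-0.24,1,0,0,0,0,0,0,0,0,0,0]

```text
clock: 11.77
ee_pos: [561.1, 72.7, 85.4]
tcp_rot: [0.617, 0.787, -0.0, 0.0]
ft_force: [1.3, -3.4, -1.3]
opening: 19.5
grasp_force: 59.9
```

Request:
apply_moves:
  increments: [-0.24,1,0,0,0,0,0,0,0,0,0,0]

```text
clock: 11.93
ee_pos: [560.8, 73.6, 85.5]
tcp_rot: [0.617, 0.787, -0.0, 0.0]
ft_force: [1.3, -5.7, -1.4]
opening: 19.4
grasp_force: 59.9
```

Request:
apply_moves:
  increments: [-0.24,1,0,0,0,0,0,0,0,0,0,0]

```text
clock: 12.1
ee_pos: [560.6, 74.7, 85.5]
tcp_rot: [0.617, 0.787, -0.0, 0.0]
ft_force: [1.7, -4.8, -2.3]
opening: 19.8
grasp_force: 59.9
```

Request:
apply_moves:
  increments: [-0.24,1,0,0,0,0,0,0,0,0,0,0]

```text
clock: 12.27
ee_pos: [560.3, 75.6, 85.4]
tcp_rot: [0.617, 0.787, -0.0, 0.0]
ft_force: [1.1, -5.2, -2.0]
opening: 19.8
grasp_force: 59.9
```

Request:
apply_moves:
  increments: [-0.24,1,0,0,0,0,0,0,0,0,0,0]

```text
clock: 12.43
ee_pos: [560.1, 76.5, 85.5]
tcp_rot: [0.617, 0.787, -0.0, 0.0]
ft_force: [0.7, -6.5, -1.7]
opening: 19.1
grasp_force: 59.9
```

Request:
apply_moves:
  increments: [-0.24,1,0,0,0,0,0,0,0,0,0,0]

```text
clock: 12.6
ee_pos: [559.9, 77.5, 85.5]
tcp_rot: [0.617, 0.787, -0.0, 0.0]
ft_force: [0.9, -5.9, -2.2]
opening: 19.6
grasp_force: 59.9
```

Request:
apply_moves:
  increments: [-0.12,0.5,0,0,0,0,0,0,0,0,0,0]

```text
clock: 12.77
ee_pos: [559.8, 77.9, 85.4]
tcp_rot: [0.617, 0.787, -0.0, 0.0]
ft_force: [1.9, -6.4, -1.4]
opening: 19.7
grasp_force: 59.9
```

Request:
apply_moves:
  increments: [-0.12,0.5,0,0,0,0,0,0,0,0,0,0]

```text
clock: 12.93
ee_pos: [559.7, 78.3, 85.5]
tcp_rot: [0.617, 0.787, -0.0, 0.001]
ft_force: [0.8, -6.6, -1.4]
opening: 19.7
grasp_force: 59.9
```

Request:
apply_moves:
  increments: [-0.12,0.5,0,0,0,0,0,0,0,0,0,0]

```text
clock: 13.1
ee_pos: [559.6, 78.8, 85.5]
tcp_rot: [0.617, 0.787, -0.0, 0.001]
ft_force: [1.3, -6.9, -1.6]
opening: 19.5
grasp_force: 59.9
```

Request:
apply_moves:
  increments: [-0.12,0.5,0,0,0,0,0,0,0,0,0,0]

```text
clock: 13.27
ee_pos: [559.5, 79.3, 85.5]
tcp_rot: [0.617, 0.787, -0.0, 0.001]
ft_force: [2.0, -6.5, -2.3]
opening: 19.6
grasp_force: 59.9
```

Request:
apply_moves:
  increments: [-0.12,0.5,0,0,0,0,0,0,0,0,0,0]

```text
clock: 13.43
ee_pos: [559.4, 79.8, 85.5]
tcp_rot: [0.617, 0.787, -0.0, 0.001]
ft_force: [1.6, -7.7, -1.8]
opening: 19.7
grasp_force: 59.9
```

Run:
```python
from h import *
from station import env
s=env.sense();print(s["ft_force"])
a=load("s5")["frame"];c=snap("scene","s6");b=c["frame"]
# shoe top edge: rows of brightness along a column through the shoe in the scene picture
y=np.radians(13.75);O=np.array([574.5,17.0,0])
for z in (88,106): print(z,proj(c,O+[0,0,z]))
x=int(proj(c,O+[0,0,88])[0]);g=lambda f:cv2.cvtColor(f,cv2.COLOR_BGR2GRAY)[225:275,x-3:x+4].mean(1).round().astype(int).tolist()
print(g(a));print(g(b))
```

```text
[ 1.60874611 -7.66772255 -1.83946715]
88 [336.71817943 246.16900617]
106 [336.99071487 237.22950534]
[115, 116, 118, 117, 116, 117, 115, 117, 119, 119, 120, 120, 118, 114, 113, 113, 113, 113, 116, 121, 122, 121, 124, 115, 88, 80, 80, 80, 81, 81, 81, 80, 79, 80, 78, 81, 92, 114, 126, 127, 127, 121, 98, 72, 55, 52, 45, 32, 34, 35]
[115, 117, 118, 117, 117, 117, 116, 118, 118, 119, 121, 120, 117, 115, 114, 113, 114, 112, 116, 125, 124, 123, 121, 101, 77, 80, 79, 80, 79, 81, 80, 80, 80, 79, 79, 83, 102, 124, 128, 128, 127, 114, 85, 70, 55, 51, 44, 33, 34, 30]
```

Request:
apply_moves:
  increments: [-0.12,0.5,0,0,0,0,0,0,0,0,0,0]

```text
clock: 13.65
ee_pos: [559.2, 80.3, 85.5]
tcp_rot: [0.617, 0.787, -0.0, 0.001]
ft_force: [2.8, -6.5, -1.1]
opening: 19.9
grasp_force: 59.9
```

Request:
apply_moves:
  increments: [-0.12,0.5,0,0,0,0,0,0,0,0,0,0]

```text
clock: 13.82
ee_pos: [559.1, 80.8, 85.5]
tcp_rot: [0.617, 0.787, -0.0, 0.001]
ft_force: [1.7, -7.7, -1.0]
opening: 19.9
grasp_force: 59.9
```

```bash
cat > up.py <<'E'
from h import *
import sys
from station import env
c=snap("scene",sys.argv[1]);print(env.sense()["ft_force"])
print(cv2.cvtColor(c["frame"],cv2.COLOR_BGR2GRAY)[230:275,333:340].mean(1).round().astype(int).tolist())
E
python3 up.py s7
```

```text
[ 1.63541655 -7.72356236 -1.87354668]
[117, 117, 117, 118, 119, 120, 123, 121, 122, 115, 87, 79, 80, 80, 80, 80, 80, 81, 80, 80, 79, 79, 85, 104, 126, 126, 124, 123, 107, 84, 84, 86, 85, 85, 84, 86, 85, 83, 73, 55, 53, 46, 32, 33, 33]
```

The shoe's dark edge moved from row 248 to row 240, so it has sprung up by about 18 mm. I'll back the fork off gently.

Request:
apply_moves:
  increments: [0.24,-1,0,0,0,0,0.24,-1,0,0,0,0,0.24,-1,0,0,0,0,0.24,-1,0,0,0,0,0.24,-1,0,0,0,0,0.24,-1,0,0,0,0,0.24,-1,0,0,0,0,0.24,-1,0,0,0,0,0.24,-1,0,0,0,0,0.36,-1.5,0,0,0,0,0.36,-1.5,0,0,0,0,0.36,-1.5,0,0,0,0,0.36,-1.5,0,0,0,0,0,0,0,0,0,0,0,0,0,0,0,0,0,0,0,0,0,0]

```text
clock: 15.2
ee_pos: [562.5, 66.5, 85.4]
tcp_rot: [0.617, 0.787, 0.0, -0.0]
ft_force: [0.7, -0.2, -1.4]
opening: 19.9
grasp_force: 59.9
```

```bash
python3 up.py s8
python3 - <<'E'
from h import *
cv2.imwrite("pics/s8c.png",cv2.resize(load("s8")["frame"][200:330,250:430],None,fx=4.4,fy=4.4,interpolation=2))
E
```

```text
[ 1.16876845 -0.0352165  -0.7306972 ]
[117, 117, 119, 118, 118, 119, 123, 123, 123, 117, 94, 79, 80, 82, 82, 79, 81, 81, 81, 81, 80, 78, 84, 104, 123, 127, 127, 124, 110, 84, 84, 84, 84, 85, 86, 85, 86, 86, 74, 56, 51, 46, 31, 31, 33]
```

View pics/s8c.png

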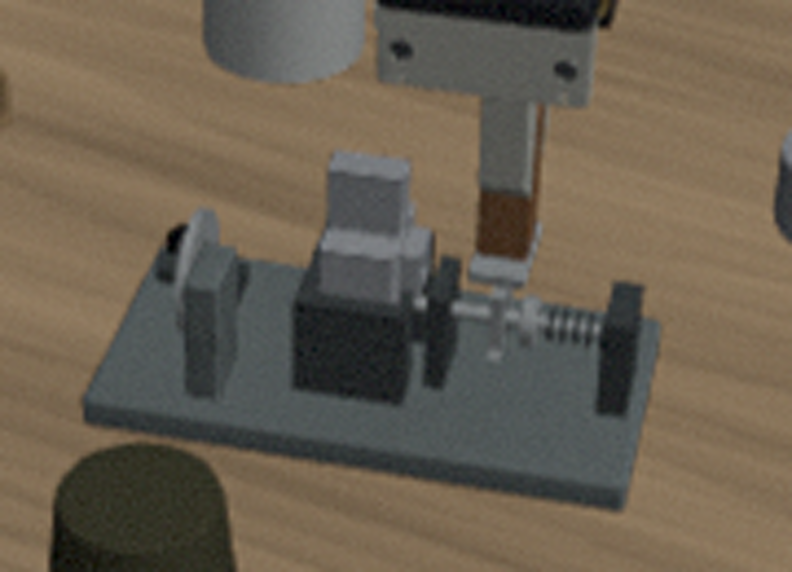

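The shoe is up, with its rib top at crop y 155 (190 before), and the bar is back with the fork clear of the collar. I'll lift the fork off.

Request:
apply_moves:
  increments: [0,0,3,0,0,0,0,0,3,0,0,0,0,0,4,0,0,0,0,0,5,0,0,0,0,0,8,0,0,0,0,0,12,0,0,0,0,0,16,0,0,0,0,0,18,0,0,0,0,0,18,0,0,0,0,0,13,0,0,0,0,0,0,0,0,0,0,0,0,0,0,0]

```text
clock: 16.25
ee_pos: [562.8, 66.5, 186.1]
tcp_rot: [0.617, 0.787, 0.0, 0.0]
ft_force: [0.7, 0.9, -1.7]
opening: 20.1
grasp_force: 59.9
```

Run:
```python
from h import *
from station import env
c=snap("wrist","w9");s=env.sense();print(s["clock"],s["ee_pos"],s["tcp_rot"],s["ft_force"])
def hd(c):
    f=c["frame"];h=cv2.cvtColor(f,cv2.COLOR_BGR2HSV)
    out=[]
    for r in (270,285,300,312,322):   # handle span in columns near gripper
        row=h[r,270:380];m=np.where((row[:,1]>115)&(row[:,0]>7)&(row[:,0]<14)&(row[:,2]<175))[0]+270
        out.append((r,int(m.min()),int(m.max())) if len(m) else (r,))
    g=cv2.cvtColor(f,cv2.COLOR_BGR2GRAY)[255:326,322].astype(int)
    return out,g[::2].tolist()
a,b=load("w4"),c
print(hd(a));print(hd(b))
# template: handle top/edge patch shift
T=a["frame"][300:330,290:356];R=cv2.matchTemplate(b["frame"][285:345,275:371],T,cv2.TM_CCOEFF_NORMED);print(cv2.minMaxLoc(R)[1],np.array(cv2.minMaxLoc(R)[3])-15)
T=a["frame"][252:300,280:366];R=cv2.matchTemplate(b["frame"][237:315,265:381],T,cv2.TM_CCOEFF_NORMED);print(cv2.minMaxLoc(R)[1],np.array(cv2.minMaxLoc(R)[3])-15)
```

```text
16.3 [562.41516718  66.41884914 184.94911228] [ 6.17372834e-01  7.86670678e-01 -1.17164309e-04 -1.20595105e-04] [-0.13496315  0.16857539 -1.64490875]
([(270, 304, 341), (285, 308, 344), (300, 298, 348), (312, 296, 349), (322, 299, 350)], [84, 130, 164, 166, 97, 89, 91, 91, 91, 90, 91, 92, 92, 91, 92, 91, 91, 90, 91, 91, 91, 91, 91, 91, 92, 90, 92, 92, 92, 93, 92, 104, 122, 119, 118, 118])
([(270, 304, 337), (285, 315, 344), (300, 298, 348), (312, 303, 347), (322, 296, 350)], [85, 127, 159, 161, 95, 87, 88, 88, 88, 89, 88, 90, 88, 88, 88, 89, 89, 88, 89, 88, 88, 89, 88, 90, 88, 89, 89, 88, 89, 89, 89, 100, 118, 116, 115, 114])
0.9992923736572266 [0 0]
0.9182309508323669 [0 0]
```

Request:
apply_moves:
  increments: [-3,10,0,0,0,0.0059,-6.5,21,0,0,0,0.0059,-6.5,21,0,0,0,0.0059,-6.5,21,0,0,0,0.0059,-6.5,21,0,0,0,0.0059,-6.5,21,0,0,0,0.0059,-6.5,21,0,0,0,0.0059,-6.5,21,0,0,0,0.0059,-6.5,21,0,0,0,0.0059,-6.5,21,0,0,0,0.0059,-4,13,0,0,0,0,-1.96,6.6,0,0,0,0,0,0,0,0,0,0,0,0,0,0,0,0]

```text
clock: 17.47
ee_pos: [495.0, 284.8, 185.1]
tcp_rot: [0.594, 0.805, -0.0, -0.0]
ft_force: [0.2, 0.1, -1.4]
opening: 20.1
grasp_force: 59.9
```

Request:
apply_moves:
  increments: [0,0,-10,0,0,0,0,0,-18,0,0,0,0,0,-18,0,0,0,0,0,-12,0,0,0,0,0,-8,0,0,0,0,0,-8,0,0,0,0,0,0,0,0,0]

```text
clock: 18.05
ee_pos: [494.8, 284.5, 110.0]
tcp_rot: [0.594, 0.804, -0.001, -0.0]
ft_force: [-0.8, 0.8, -1.3]
opening: 19.7
grasp_force: 59.9
```

Request:
apply_moves:
  increments: [0,0,-6,0,0,0,0,0,-6,0,0,0,0,0,-6,0,0,0,0,0,-6,0,0,0,0,0,0,0,0,0]

```text
clock: 18.47
ee_pos: [494.6, 284.8, 86.0]
tcp_rot: [0.594, 0.805, -0.001, -0.0]
ft_force: [0.5, 1.0, -2.0]
opening: 19.7
grasp_force: 59.9
```

Request:
apply_moves:
  increments: [0,0,-6,0,0,0,0,0,-6,0,0,0,0,0,-5,0,0,0,0,0,-4,0,0,0,0,0,-2,0,0,0,0,0,-1,0,0,0,0,0,-1,0,0,0,0,0,-0.5,0,0,0,0,0,0,0,0,0]

```text
clock: 19.22
ee_pos: [495.2, 285.0, 62.0]
tcp_rot: [0.594, 0.805, 0.0, 0.0]
ft_force: [-0.5, -0.8, -1.8]
opening: 19.7
grasp_force: 59.9
```

Request:
apply_moves:
  increments: [0,0,0,0,0,0,0,0,0,0,0,0,0,0,0,0,0,0,0,0,0,0,0,0,0,0,0,0,0,0,0,0,0,0,0,0,0,0,0,0,0,0]
  claw: -0.1
  force: 25

```text
clock: 19.8
ee_pos: [495.1, 285.1, 62.0]
tcp_rot: [0.594, 0.805, 0.0, -0.0]
ft_force: [0.2, 0.7, -0.4]
opening: 51.1
grasp_force: 0.0
```

Request:
apply_moves:
  increments: [0,0,6,0,0,0,0,0,12,0,0,0,0,0,20,0,0,0,0,0,25,0,0,0,0,0,25,0,0,0,0,0,25,0,0,0,0,0,7,0,0,0,0,0,0,0,0,0,0,0,0,0,0,0]

```text
clock: 20.55
ee_pos: [495.1, 285.0, 181.8]
tcp_rot: [0.594, 0.805, 0.0, 0.0]
ft_force: [0.6, -1.8, -0.3]
opening: 51.0
grasp_force: 0.0
```

Run:
```python
from h import *
from station import env
c=snap("top","t10");s=env.sense();print(s["clock"],s["ee_pos"],s["opening"],s["ft_force"])
d=snap("scene","s10")
a=load("scene0")["frame"].astype(int)
print("scene diff at stand/tool vs start:",[np.abs(d["frame"][y0:y1,x0:x1].astype(int)-a[y0:y1,x0:x1]).mean().round(1) for (x0,y0,x1,y1) in [(480,270,520,325),(497,245,520,275)]])
T=load("scene0")["frame"][240:300,490:522];R=cv2.matchTemplate(d["frame"][230:310,480:532],T,cv2.TM_CCOEFF_NORMED);print(cv2.minMaxLoc(R)[1],np.array(cv2.minMaxLoc(R)[3])-10)
```

```text
20.6 [494.76180555 284.86157881 180.90359479] 50.94291150804665 [ 0.03893503  0.74974914 -0.22298836]
scene diff at stand/tool vs start: [np.float64(4.3), np.float64(3.7)]
0.9883010387420654 [0 0]
```

The tool matches its starting picture in the stand (match 0.988, shift 0). Next is the shoe's rib.

Request:
apply_moves:
  increments: [4,-14,0,0,0,-0.0059,6.6,-22,0,0,0,-0.0059,6.6,-22,0,0,0,-0.0059,6.6,-22,0,0,0,-0.0059,6.6,-22,0,0,0,-0.0059,6.6,-22,0,0,0,-0.0059,6.6,-22,0,0,0,-0.0059,6.6,-22,0,0,0,-0.0059,6.6,-22,0,0,0,-0.0059,6.6,-22,0,0,0,-0.0059,6.6,-22,0,0,0,0,6.6,-22,0,0,0,0,3,-11,0,0,0,0,0.8,-3.8,0,0,0,0,0,0,0,0,0,0]

```text
clock: 21.9
ee_pos: [575.3, 13.9, 181.1]
tcp_rot: [0.618, 0.786, -0.0, -0.001]
ft_force: [-0.1, 0.5, 0.2]
opening: 51.1
grasp_force: 0.0
```

Request:
apply_moves:
  increments: [0,0,-10,0,0,0,0,0,-18,0,0,0,0,0,-18,0,0,0,0,0,-14,0,0,0,0,0,0,0,0,0,0,0,0,0,0,0]

```text
clock: 22.4
ee_pos: [575.0, 14.9, 121.3]
tcp_rot: [0.617, 0.787, -0.0, -0.001]
ft_force: [0.5, -0.8, 0.3]
opening: 50.9
grasp_force: 0.0
```

Run:
```python
from h import *
from station import env
c=snap("wrist","w11");d=snap("scene","s11");s=env.sense();print(s["clock"],s["ee_pos"],s["ft_force"],s["opening"])
a=cv2.resize(c["frame"][200:480,180:460],(560,560),interpolation=2)
b=cv2.resize(d["frame"][185:325,280:340],(240,560),interpolation=2)
cv2.imwrite("pics/c11.png",np.hstack([a,b]))
```

```text
22.5 [575.83259766  14.61014614 122.92780072] [0.0200389  0.38757533 0.06046583] 51.06793348562565
```

View pics/c11.png

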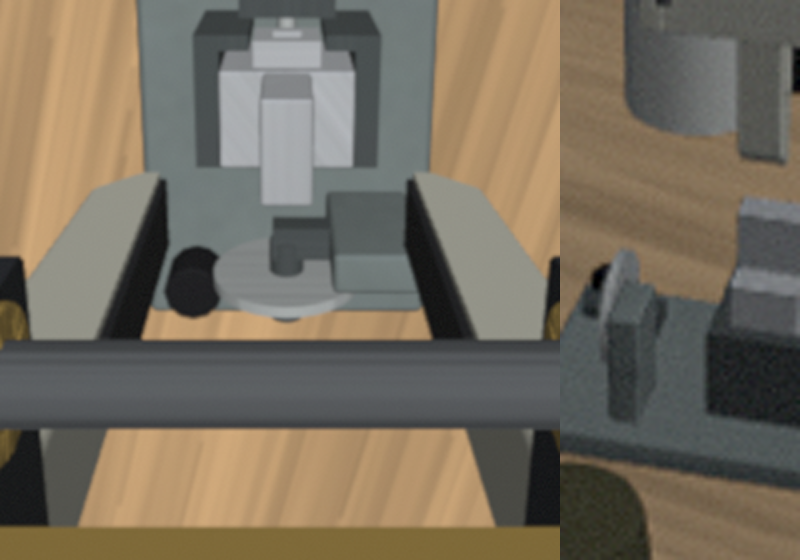

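The rib (column 286) lies midway between the fingers (165 and 407), and the shoe stands raised below them. I'll go down and grip.

Request:
apply_moves:
  increments: [0,0,-8,0,0,0,0,0,-10,0,0,0,0,0,-10,0,0,0,0,0,-6,0,0,0,0,0,-4,0,0,0,0,0,-2,0,0,0,0,0,0,0,0,0,0,0,0,0,0,0]

```text
clock: 23.17
ee_pos: [575.6, 14.2, 82.1]
tcp_rot: [0.617, 0.787, 0.0, 0.0]
ft_force: [-0.3, 0.4, -0.2]
opening: 51.5
grasp_force: 0.0
```

Request:
apply_moves:
  increments: [0,0,0,0,0,0,0,0,0,0,0,0,0,0,0,0,0,0,0,0,0,0,0,0,0,0,0,0,0,0,0,0,0,0,0,0,0,0,0,0,0,0,0,0,0,0,0,0,0,0,0,0,0,0]
  claw: 1
  force: 25

```text
clock: 23.92
ee_pos: [575.5, 14.2, 82.0]
tcp_rot: [0.617, 0.787, 0.0, -0.0]
ft_force: [0.0, 0.2, 0.4]
opening: 0.8
grasp_force: 0.0
```

The fingers shut to 0.8 mm without gripping anything. I'll check numerically where the shoe is before moving.

Run:
```python
from h import *
from station import env
s=env.sense();print(s["clock"],s["ee_pos"],s["opening"],s["grasp_force"],s["ft_force"])
d=snap("scene","s12");c=snap("wrist","w12");tp=snap("top","t12")
for n in("s8","s11","s12"):
    f=load(n)["frame"];g=cv2.cvtColor(f,cv2.COLOR_BGR2GRAY)
    print(n);print("\n".join(" ".join(f"{v:3d}" for v in g[r,312:360:3]) for r in range(205,275,4)))
D=np.abs(load("s12")["frame"].astype(int)-load("s11")["frame"]).max(2)>30
ys,xs=np.where(D);print("changed box",xs.min(),xs.max(),ys.min(),ys.max())
O=np.array([575.5,14.2,0])
for z in (82,106): print(z,proj(d,O+[0,0,z]))
```

```text
23.9167 [575.4966169   14.23767842  81.95082416] 0.7993777018041983 0.0 [0.01893979 0.20846709 0.36239309]
s8
102 111 115 119 124 125 122 117  89  89  91  87  92  89  91  91
102 110 113 120 125 127 126 111  86  66  77  87  89  93  90  90
104 114 115 120 125 127 122 111  81 100  71  88  91  88  87  88
103 112 118 117 124 112 107 103  83  94  90  90  89  90  89  89
114 116 116 115 111 115 117 115 118 115 111 109 107 103  97  95
113 112 114 114 115 118 120 120 114 114 118 120 119 116 111 109
121 120 120 119 119 115 118 117 118 118 120 117 120 116 118 120
108 111 115 117 120 119 119 121 117 117 115 121 120 121 118 124
116 120 115 114 109 125 121 122 124 124 123 121 122 119 121 121
102 107 113 112  90  80  80  79  80  75 100 117 120 118 123 122
104 105 108 109  86  80  81  79  74  78 104 111 114 119 116 119
111 104 106 104  82  79  79  81  82  79 103 116 117 117 118 113
117 121 122 122 128 126 124 115 107  92 109 126  76 108 113 115
114 113 114  59  82 106 118 120 126 123 121 119  65 101 106 105
 82  86  83  51  81  82  84  83  78  95  83 102  66  55  57 115
 84  87  48  55  80  83  83  7
[... 1862 characters left out ...]
 71  75 117 128 127 124 122 118 121
100 104 112 117  85  74  77  79  79  82 100 118 119 122 123 126
106 108 109 112  87  81  80  83  84  80 105 116 116 114 120 117
113 107 106 104  81  81  81  81  82  83 103 118 117 119 118 115
121 122 122 127 126 125 125 119 107  92 113 128  78 111 113 118
113 116 119  68  82 107 122 120 125 124 122 119  64 103 109 114
 88  86  86  43  82  84  83  81  84  97  80 103  68  51  64 106
 90  88  54  51  84  85  80  83  82 109  75  88  49  49  73 115
 89  88  28  44  41  43  60  54  53  66  52 116  32  35 127 110
 84  87  34  42  35  43  24  33  37  33  46  35  27  31  75  87
changed box 277 539 0 238
82 [334.88532518 248.95895098]
106 [335.22252249 237.08371474]
```

The shoe is still where it was. The fingertip ends at row 238, above the rib top, instead of at row 249 where the nominal TCP projects. I'll work out where the real fingertips are.

Run:
```python
from h import *
y=np.radians(13.75);ex=np.array([np.cos(y),np.sin(y),0]);
def tip(n,tcp,half,cols,r0,r1):
    c=load(n);g=cv2.cvtColor(c["frame"],cv2.COLOR_BGR2GRAY)
    for off in (half,half+17):   # inner and outer face of the near (+x) finger
        P=np.array(tcp)+off*ex
        print(n,"x off",off,"proj rows by dz above TCP",{dz:proj(c,P+[0,0,dz]).round(1).tolist() for dz in (0,10,20,30)})
    for col in cols: print(col,[int(v) for v in g[r0:r1,col]])
tip("s12",(575.5,14.2,82),0,(327,330,333,336),225,246)
tip("s11",(575.5,14.4,122),25.5,(330,333),214,236)
tip("s8",(562.5,66.5,85.4),10,(362,365,368),232,252)
print({z:proj(load("s12"),[575.5,14.2,z]).round(1).tolist() for z in (78,106)})
```

```text
s12 x off 0 proj rows by dz above TCP {0: [334.9, 249.0], 10: [335.0, 244.1], 20: [335.2, 239.1], 30: [335.3, 234.1]}
s12 x off 17 proj rows by dz above TCP {0: [332.7, 254.5], 10: [332.8, 249.5], 20: [332.9, 244.5], 30: [333.1, 239.5]}
327 [91, 93, 89, 91, 92, 91, 94, 98, 91, 94, 97, 103, 117, 109, 74, 76, 74, 81, 83, 85, 81]
330 [86, 85, 82, 85, 84, 84, 85, 86, 84, 86, 87, 79, 77, 109, 100, 81, 77, 86, 78, 80, 80]
333 [86, 86, 87, 89, 88, 82, 89, 85, 84, 86, 84, 80, 71, 95, 115, 83, 79, 79, 79, 81, 83]
336 [83, 86, 87, 82, 83, 90, 86, 86, 84, 87, 88, 79, 75, 81, 106, 94, 79, 79, 80, 82, 84]
s11 x off 25.5 proj rows by dz above TCP {0: [332.2, 237.1], 10: [332.3, 231.9], 20: [332.4, 226.6], 30: [332.5, 221.3]}
s11 x off 42.5 proj rows by dz above TCP {0: [329.8, 242.7], 10: [329.9, 237.5], 20: [330.0, 232.2], 30: [330.2, 226.8]}
330 [83, 85, 83, 83, 83, 84, 82, 85, 83, 79, 61, 90, 121, 118, 118, 116, 117, 115, 119, 118, 124, 126]
333 [82, 85, 86, 83, 87, 86, 83, 80, 81, 78, 62, 77, 110, 121, 117, 114, 115, 116, 117, 120, 122, 122]
s8 x off 10 proj rows by dz above TCP {0: [365.4, 255.1], 10: [365.7, 250.1], 20: [366.0, 245.0], 30: [366.4, 239.9]}
s8 x off 27 proj rows by dz above TCP {0: [363.6, 260.8], 10: [363.9, 255.8], 20: [364.2, 250.7], 30: [364.6, 245.6]}
362 [81, 85, 85, 84, 86, 85, 86, 83, 87, 85, 79, 55, 48, 44, 49, 49, 51, 50, 47, 46]
365 [84, 85, 87, 84, 84, 85, 86, 82, 89, 85, 78, 55, 54, 52, 51, 49, 50, 48, 51, 51]
368 [84, 86, 87, 86, 87, 86, 88, 83, 86, 93, 88, 68, 58, 46, 50, 45, 47, 50, 48, 50]
{78: [334.8, 250.9], 106: [335.2, 237.1]}
```

The fingertips consistently measure about 24 mm above the reported TCP: dz of 23, 24 and 24 in three pictures. They shut just over the rib, so I'll open, go 22 mm lower and grip again.

Request:
apply_moves:
  increments: [0,0,2,0,0,0,0,0,0,0,0,0,0,0,0,0,0,0,0,0,0,0,0,0,0,0,0,0,0,0,0,0,0,0,0,0,0,0,0,0,0,0,0,0,0,0,0,0,0,0,0,0,0,0]
  claw: -0.1

```text
clock: 24.82
ee_pos: [575.5, 14.2, 83.9]
tcp_rot: [0.617, 0.787, -0.0, -0.0]
ft_force: [-0.4, -0.3, -0.8]
opening: 50.5
grasp_force: 0.0
```

Request:
apply_moves:
  increments: [0,0,-4,0,0,0,0,0,-5,0,0,0,0,0,-5,0,0,0,0,0,-5,0,0,0,0,0,-3,0,0,0,0,0,-2,0,0,0,0,0,0,0,0,0]

```text
clock: 25.4
ee_pos: [575.3, 14.3, 59.3]
tcp_rot: [0.617, 0.787, -0.0, -0.0]
ft_force: [0.7, 0.3, -0.3]
opening: 51.5
grasp_force: 0.0
```

Request:
apply_moves:
  increments: [0,0,0,0,0,0,0,0,0,0,0,0,0,0,0,0,0,0,0,0,0,0,0,0,0,0,0,0,0,0,0,0,0,0,0,0,0,0,0,0,0,0,0,0,0,0,0,0,0,0,0,0,0,0]
  claw: 1
  force: 25

```text
clock: 26.15
ee_pos: [575.5, 14.2, 60.0]
tcp_rot: [0.617, 0.787, 0.0, 0.0]
ft_force: [0.1, 0.8, 0.4]
opening: 13.7
grasp_force: 25.0
```

Request:
apply_moves:
  increments: [0,0,2,0,0,0,0,0,3,0,0,0,0,0,4,0,0,0,0,0,5,0,0,0,0,0,6,0,0,0,0,0,8,0,0,0,0,0,10,0,0,0,0,0,14,0,0,0,0,0,16,0,0,0,0,0,14,0,0,0,0,0,10,0,0,0,0,0,0,0,0,0]

```text
clock: 27.15
ee_pos: [576.4, 14.2, 155.0]
tcp_rot: [0.617, 0.787, 0.001, 0.001]
ft_force: [0.2, -0.1, -0.9]
opening: 14.1
grasp_force: 25.0
```

Run:
```python
from h import *
from station import env
s=env.sense();print(s["clock"],s["ee_pos"],s["opening"],s["grasp_force"],s["ft_force"])
sc=load("scene0");t=load("top0")
for p in [(472,221),(535,237),(520,308),(455,293)]:
    P=plane(t,p,30);Q=P.copy();Q[2]=0;print(P.round(1),"rim in scene",proj(sc,P).round(1),"foot",proj(sc,Q).round(1))
hsv=cv2.cvtColor(t["frame"],cv2.COLOR_BGR2HSV)
g=cv2.cvtColor(t["frame"],cv2.COLOR_BGR2GRAY)
# tray rim edges along two centre lines in top picture
print([int(v) for v in g[265,440:545]]);print([int(v) for v in g[210:320,495]])
```

```text
27.15 [576.44139945  14.21651451 155.04508935] 14.054786893134033 24.986755549907684 [ 0.22298277 -0.08036508 -0.93894061]
[ 599.1 -253.5   30. ] rim in scene [202.4 240.2] foot [204.1 253.2]
[ 569.1 -359.7   30. ] rim in scene [169.1 219.3] foot [171.2 231.9]
[ 447.8 -322.9   30. ] rim in scene [219.9 197.7] foot [221.1 209.8]
[ 474.1 -216.1   30. ] rim in scene [255.  215.3] foot [255.8 227.8]
[119, 118, 118, 117, 118, 119, 120, 121, 119, 119, 120, 119, 120, 122, 120, 121, 121, 122, 116, 78, 66, 64, 72, 107, 113, 98, 95, 102, 104, 102, 104, 98, 101, 105, 107, 105, 107, 106, 105, 106, 108, 102, 103, 108, 107, 103, 105, 106, 103, 104, 106, 100, 104, 109, 107, 105, 107, 105, 104, 105, 109, 111, 114, 114, 111, 112, 115, 116, 111, 104, 101, 101, 105, 110, 113, 116, 121, 120, 118, 115, 120, 110, 75, 62, 66, 66, 76, 106, 114, 100, 113, 119, 120, 121, 121, 119, 119, 120, 120, 120, 121, 120, 122, 120, 122]
[126, 119, 117, 111, 109, 114, 116, 121, 117, 117, 119, 126, 132, 134, 135, 118, 97, 108, 97, 63, 43, 45, 49, 80, 106, 103, 101, 103, 103, 105, 105, 107, 106, 103, 104, 103, 102, 104, 101, 101, 104, 104, 106, 106, 109, 106, 108, 105, 106, 104, 105, 104, 102, 104, 104, 105, 107, 106, 106, 105, 108, 106, 106, 105, 110, 107, 109, 112, 111, 109, 110, 108, 107, 107, 107, 107, 109, 108, 110, 108, 108, 107, 106, 105, 103, 105, 108, 105, 108, 94, 85, 108, 84, 37, 38, 90, 133, 133, 127, 121, 119, 123, 124, 126, 128, 126, 125, 130, 133, 136]
```

Request:
apply_moves:
  increments: [-2,-12,0,0,0,0,-4,-24,0,0,0,0,-4,-24,0,0,0,0,-4,-24,0,0,0,0,-4,-24,0,0,0,0,-4,-24,0,0,0,0,-4,-24,0,0,0,0,-4,-24,0,0,0,0,-4,-24,0,0,0,0,-4,-24,0,0,0,0,-4,-24,0,0,0,0,-4,-24,0,0,0,0,-4,-24,0,0,0,0,-2.5,-4,0,0,0,0,0,0,0,0,0,0,0,0,0,0,0,0]

```text
clock: 28.48
ee_pos: [522.5, -289.7, 151.2]
tcp_rot: [0.618, 0.786, 0.0, -0.001]
ft_force: [-0.2, 0.0, -1.2]
opening: 14.0
grasp_force: 25.0
```

Run:
```python
from h import *
from station import env
s=env.sense();c=snap("wrist","w13");p=snap("scene","s13");print(s["clock"],s["ee_pos"],s["opening"],s["grasp_force"])
g=cv2.GaussianBlur(cv2.cvtColor(c["frame"],cv2.COLOR_BGR2GRAY),(3,3),0)
# predicted tray rim in the wrist picture against strong dark/bright edges along lines across the walls
C=np.array([[599.1,-253.5],[569.1,-359.7],[447.8,-322.9],[474.1,-216.1]]);m=C.mean(0)
for i in range(4):
    q=(C[i]+C[(i+1)%4])/2;u=(q-m)/np.linalg.norm(q-m);v=[]
    for k in np.arange(-16,17,2):
        x=proj(c,[*(q+k*u),30]);v.append(int(g[int(round(x[1])),int(round(x[0]))]) if 0<=x[0]<640 and 0<=x[1]<480 else -1)
    print(i,q.round(0),proj(c,[*q,30]).round(0),v)
```

```text
28.4833 [ 522.527133   -289.6916786   151.23051636] 14.031613176681939 24.98669922351837
0 [ 584. -307.] [394. 265.] [142, 141, 140, 132, 87, 75, 76, 127, 141, 139, 161, 161, 164, 168, 167, 162, 154]
1 [ 508. -341.] [291. 284.] [128, 148, 169, 165, 167, 169, 169, 169, 168, 165, 153, 145, 142, 142, 142, 141, 141]
2 [ 461. -270.] [250. 183.] [145, 144, 143, 143, 120, 83, 141, 139, 148, 163, 164, 163, 151, 153, 159, 160, 162]
3 [ 537. -235.] [359. 161.] [135, 135, 139, 136, 136, 112, 146, 149, 138, 147, 147, 147, 148, 149, 149, 151, 152]
```

The tray edges lie where predicted, within about 3 mm. Lowering the shoe.

Request:
apply_moves:
  increments: [0,0,-8,0,0,0,0,0,-15,0,0,0,0,0,-18,0,0,0,0,0,-18,0,0,0,0,0,-15,0,0,0,0,0,-12,0,0,0,0,0,-8,0,0,0,0,0,-6,0,0,0,0,0,-5,0,0,0,0,0,-5,0,0,0,0,0,-4,0,0,0,0,0,-3,0,0,0,0,0,0,0,0,0]

```text
clock: 29.67
ee_pos: [522.9, -289.7, 34.5]
tcp_rot: [0.617, 0.787, -0.0, -0.0]
ft_force: [-0.2, 0.3, -1.2]
opening: 13.5
grasp_force: 25.0
```

Request:
apply_moves:
  increments: [0,0,-1.5,0,0,0,0,0,-1.5,0,0,0,0,0,-1,0,0,0,0,0,0,0,0,0]

```text
clock: 30.0
ee_pos: [523.0, -289.7, 30.8]
tcp_rot: [0.617, 0.787, -0.0, -0.0]
ft_force: [-0.9, 0.5, -1.9]
opening: 14.0
grasp_force: 25.0
```

Request:
apply_moves:
  increments: [0,0,-1,0,0,0,0,0,-1,0,0,0,0,0,0,0,0,0]

```text
clock: 30.25
ee_pos: [522.9, -289.7, 28.8]
tcp_rot: [0.617, 0.787, -0.0, -0.0]
ft_force: [0.1, -0.3, -2.0]
opening: 13.8
grasp_force: 25.0
```

Request:
apply_moves:
  increments: [0,0,-0.7,0,0,0,0,0,0,0,0,0]

```text
clock: 30.42
ee_pos: [523.0, -289.7, 28.2]
tcp_rot: [0.617, 0.787, -0.0, -0.0]
ft_force: [-0.3, -0.0, -1.4]
opening: 13.7
grasp_force: 25.0
```

Request:
apply_moves:
  increments: [0,0,-0.7,0,0,0,0,0,0,0,0,0]

```text
clock: 30.58
ee_pos: [523.0, -289.8, 27.5]
tcp_rot: [0.617, 0.787, -0.0, -0.0]
ft_force: [-0.5, 0.3, -1.2]
opening: 13.6
grasp_force: 25.0
```

Request:
apply_moves:
  increments: [0,0,-0.7,0,0,0,0,0,0,0,0,0]

```text
clock: 30.75
ee_pos: [523.1, -289.8, 27.0]
tcp_rot: [0.617, 0.787, -0.0, 0.0]
ft_force: [-0.5, -0.5, 0.3]
opening: 14.0
grasp_force: 25.0
```

Request:
apply_moves:
  increments: [0,0,-0.5,0,0,0,0,0,0,0,0,0]

```text
clock: 30.92
ee_pos: [523.1, -289.9, 27.0]
tcp_rot: [0.617, 0.787, -0.0, 0.0]
ft_force: [-2.0, -0.2, 6.1]
opening: 13.6
grasp_force: 25.0
```

The shoe is on the tray floor (6 N). I'll open, then rise.

Request:
apply_moves:
  increments: [0,0,0,0,0,0,0,0,0,0,0,0,0,0,0,0,0,0,0,0,0,0,0,0,0,0,0,0,0,0,0,0,0,0,0,0,0,0,0,0,0,0]
  claw: -0.1

```text
clock: 31.5
ee_pos: [523.0, -289.8, 26.3]
tcp_rot: [0.617, 0.787, 0.0, -0.0]
ft_force: [0.5, 0.9, 0.1]
opening: 50.2
grasp_force: 0.0
```

Request:
apply_moves:
  increments: [0,0,5,0,0,0,0,0,10,0,0,0,0,0,20,0,0,0,0,0,25,0,0,0,0,0,25,0,0,0,0,0,25,0,0,0,0,0,25,0,0,0,0,-20,15,0,0,0,0,-30,0,0,0,0,0,-30,0,0,0,0,0,-30,0,0,0,0,0,-20,0,0,0,0,0,0,0,0,0,0,0,0,0,0,0,0]

```text
clock: 32.67
ee_pos: [522.8, -420.4, 176.8]
tcp_rot: [0.618, 0.786, 0.0, -0.0]
ft_force: [-0.2, 1.0, 0.7]
opening: 51.2
grasp_force: 0.0
```

Run:
```python
from h import *
from station import env
s=env.sense();print(s["clock"],s["ee_pos"],s["opening"],s["ft_force"])
d=snap("scene","s14");t=snap("top","t14");a=load("scene0")["frame"]
# shoe: bright neutral blob in the tray region (top picture)
hsv=cv2.cvtColor(t["frame"],cv2.COLOR_BGR2HSV);m=((hsv[...,1]<45)&(hsv[...,2]>90)).astype(np.uint8)*255
z=np.zeros_like(m);z[215:315,450:540]=m[215:315,450:540]
k=max(cv2.findContours(z,cv2.RETR_EXTERNAL,cv2.CHAIN_APPROX_NONE)[0],key=cv2.contourArea);r=cv2.minAreaRect(k);print("shoe",r,plane(t,r[0],45).round(1),"expected at",proj(t,[522,-287,45]).round(1),"rib top",proj(t,[523,-290,73]).round(1))
T=a[240:300,490:522];R=cv2.matchTemplate(d["frame"][230:310,480:532],T,cv2.TM_CCOEFF_NORMED);print("tool",cv2.minMaxLoc(R)[1],np.array(cv2.minMaxLoc(R)[3])-10)
for n,(x,y,w,h) in dict(mug=(290,160,50,60),glue=(188,258,40,85),twine=(256,298,52,70),tinb=(124,255,56,50),tin1=(422,223,48,38),tin2=(410,358,62,58),collar=(360,262,42,30)).items():
    T=a[y:y+h,x:x+w];R=cv2.matchTemplate(d["frame"][y-12:y+h+12,x-12:x+w+12],T,cv2.TM_CCOEFF_NORMED);print(n,round(cv2.minMaxLoc(R)[1],3),np.array(cv2.minMaxLoc(R)[3])-12)
```

```text
32.6667 [ 522.75616704 -420.42471488  176.80739941] 51.18311333841566 [-0.20163154  1.01183542  0.66104171]
shoe ((498.5294189453125, 263.6176452636719), (23.768489837646484, 33.71245193481445), 75.96376037597656) [ 521.1 -287.9   45. ] expected at [497.9 263.1] rib top [505.7 259.7]
tool 0.9875777959823608 [0 0]
mug 0.988 [0 0]
glue 0.992 [0 0]
twine 0.986 [0 0]
tinb 0.98 [0 0]
tin1 0.989 [0 0]
tin2 0.989 [0 0]
collar 0.99 [0 0]
```

```bash
python3 -c "
from station import workorder
print(workorder.close_job())"
```

```text
the job is handed in; nothing more can be done
None
```

I've handed the job in at about 33 s of the 72 s allowed. The shoe is standing in the tray, the tool is back in its stand, the bar has returned, and no bystander had moved in the scene picture. My own checks showed all this; the hand-in gave no verdict. The first grip on the shoe closed on air because the fingertips sit about 24 mm above the reported TCP. I went lower and the second grip held.

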